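# Seat a stone cast in its slide, then back the slide off

## Robot

A 6-joint arm with a two-finger parallel gripper is mounted at the origin on a cart in front of the work surface, level with it; the furniture and walls round the work are solid. World frame = base frame: x ahead of the robot, y to its left, z up, the work surface at z = 0. Lengths are in mm, angles in degrees, forces in N, time in s.
With the tool pointing down it reaches from about 350 to 875 mm from the base axis. Payload 15.5 kg.
Tool frame: the origin (TCP) lies midway between the tips of the shut fingers; the grasp point (between the pads) lies 19 mm behind it; z points along the fingers, y is the line along which they close (so a half turn about z gives the same grasp; the last joint's range is limited). The gripper opens to 85 mm and grips with 20 to 120 N. Pads are 22 mm wide; open, the fingers measure 114 mm over their backs; the gripper's body (76 mm by 85 mm) begins 54 mm behind the grasp point. The pads swing forward as they close: fully open they stand 13 mm farther back than shut.
Start: joints at [-72.622, 28.281, 77.091, -0, 74.628, -5.472], TCP at [242.697, -575.955, 204.177] pointing down, gripper open.
Joint ranges: [-166.48, 166.48], [-47.26, 123.95], [12.59, 153.08], [-70.14, 250.14], [6.76, 159.57], [-176.63, 176.63]. Speed limits (degrees/s): [108.29, 108.29, 147.25, 172.46, 172.46, 172.46].

## Interface

Orientations are given as a 3x3 rotation matrix whose columns are the frame's x, y, z axes.
In Python, from rig import sense, viewer, ctrl gives the robot as it stands.
- The arm moves only by the shell command python3 -m creep 'ROWS' [FORCE]. ROWS is JSON, a list of rows, each a list of 3 entries, a list of its own where there are three numbers: the shift along the tool's x, y, z in mm, then the turn about the tool's z in rad, then the opening, from 0 (shut) to 1 (fully open). In form: [[[tx, ty, tz], twist, jaw], ...]. A call has 1 to 5 rows; each row is the pose to reach, as a shift and turn from the pose commanded when the call began, along the tool's axes at that moment; what a row does not reach only later rows make up. A row lasts 1/8 s, in which the tool goes at most 62.5 mm and 10.7 degrees, less where a joint would pass 70% of its speed; a pose out of reach is approached as far as the arm can. A call with a gripper value outside its range is refused whole. The fingers move at their own pace and stop on an object; FORCE is the grip in N (left out, the last holds). Time passes only in rows, so rows that repeat a pose let the fingers close. It gives the time, the measured TCP pose, the force, the opening and the grip force at its end, in the units of the state.
- sense(): the state, without advancing time (a new reading comes with each control period).
- viewer.read_camera(name): name is "side" or "top" or "wrist"; returns a dict with "frame" (480x640x3 uint8, red, green, blue), "depth" (480x640 float32, mm along the optical axis (not along the pixel's ray), 0 where there is no reading), "fovy" (degrees; the focal length in pixels is half the picture's height over the tangent of half this angle, whatever the lens; pixels are square), "cx", "cy" (the principal point, pixels), "pose" (4x4, takes a point from camera to world coordinates). Camera axes: x right, y down, z forward; pixel columns grow to the right and rows downward; lengths in mm; the calibration is good to about 2 mm. The wrist camera is an equidistant fisheye: a pixel r from the principal point sees the ray r / f radians off the axis. A picture is of the moment at which its call begins.
- ctrl.close_job(): hands the job in; it is judged then, once.
The state is a dict: "clock": time; "qpos": joint angles; "qvel": joint speeds; "joint_torque": joint torques, N m; "tool_pos": TCP position; "tool_rot": TCP orientation; "force": force on the tool from outside, world axes, zero at the start; "wrist_torque": the same for the moment, N m; "gripper_width": opening from 0.0 (shut) to 1.0 (fully open); "gripper_force": force on a finger pad.
Only numpy, scipy, OpenCV 4.12 (cv2) and the standard library are available. Lean on these libraries where they do the work, as an engineer would, in place of code of your own. Each camera call takes 0.05 s, during which the arm holds its last target. There are 200 camera calls.

## Task

Two identical seating slides stand on the worktop; use the one that holds the horseshoe-shaped stone cast and leave the slide with the round plaster disc alone. Take the black post of its carriage and slide it along the track, pushing the cast ahead, until the cast is home against the fence and the carriage goes tight, its sprung pad pressed in by about 7 mm. Then back the carriage off until there is a gap of about 20 mm between pad and cast, so that the cast can be lifted out, and let go.

Things in the scene. Friction and masses are not known exactly. Their poses are not given: they have to be found in the camera images.
- cast_jig: Fixed slide that holds the horseshoe cast: aluminium base 240 x 84 mm, top face 12 mm above the worktop, 9 mm high guide strips at both sides. Origin: centre of its underside; x along the track to the fence (away from the robot, within 15 degrees), y left, z up. The fence (42 mm high) at the far end has its inner face at x = +92 mm. An identical slide beside it holds the disc.
- cast_grip (a point): Centre of that carriage's black post, 58 mm above worktop; post 16 mm across the track, 30 along; flanks free from 42 to 68 mm height. Slides only along jig x, -95 to +12 mm, stays where left (1-2 N). Free pad's face is 40 mm ahead; pad yields 14 mm at 2.4 N + 0.4 N/mm, stiffer than the cast's friction. Cast home: pad touches at jig x = 0, 7 mm pressed at +7, 20 mm gap at -20.
- cast: Green stone cast of a lower dental arch, horseshoe-shaped, 53 (x) by 56 (y) by 34 mm high, loose on the track 10 to 28 mm short of the fence. Origin: centre of its underside; the rounded front teeth face -x, towards the pad, the heels +x, towards the fence. It is home when the heels touch the fence, its origin at about x = +66 mm in the jig's frame.
- disc_grip (a point): The same point on the post of the other slide, the one with the round plaster disc (36 mm across, 12 mm high) on its track. To be left alone. Which slide stands left and which right varies.
Mind the look-alikes: they are no part of the job. Leave any orange or yellow look-alike of the cast alone.

How it is judged:
By the outcome, as a careful person would: the job done as asked, in the order asked, and still so for the second after the job is handed in, with the robot touching nothing.
It also fails if it takes over 35 s, if anything falls off the work surface, if the arm or the gripper's body presses on something with over 40 N, if the wrist force passes 120 N, or if a joint passes its speed limit or range.

## Working session

There is one attempt and no reset: what is moved stays moved. The work goes in short steps, Python scripts to look and compute and a shell command to move; the robot and the scene stay as the last step left them, time stands still between calls to the robot, and variables do not carry over. Pictures are saved under pics/ and viewed, at most 10 in all, crops included, and the job is handed in when it is done.

```bash
mkdir -p pics; cat > h.py <<'E'
import numpy as np, cv2
from rig import sense, viewer, ctrl
def shot(n,name):
    c=viewer.read_camera(n); cv2.imwrite(f'pics/{name}.png',c['frame'][:,:,::-1]); np.savez(f'{name}.npz',**c); return c
def load(name): return np.load(f'{name}.npz')
def ray(c,u,v,fish=False):
    f=240/np.tan(np.radians(float(c['fovy']))/2); x=(u-float(c['cx']));y=(v-float(c['cy']))
    if fish:
        r=np.hypot(x,y);t=r/f;d=np.array([x/r*np.sin(t),y/r*np.sin(t),np.cos(t)])
    else: d=np.array([x/f,y/f,1.])
    P=c['pose']; return P[:3,3],P[:3,:3]@d
def onz(c,u,v,z,fish=False):
    o,d=ray(c,u,v,fish); return o+d*(z-o[2])/d[2]
def dep(c,u,v):
    o,d=ray(c,u,v); return o+d*float(c['depth'][int(v),int(u)])
E
python3 - <<'E'
from h import *
for n in('top','side'):
    c=shot(n,n+'1'); print(n,c['fovy'],c['cx'],c['cy'],np.round(c['pose'],3).tolist())
s=sense();print(s['clock'],np.round(s['tool_rot'],3).tolist())
E
```

```text
top 48.71124230929502 324.7231241849261 237.9842563744642 [[0.005, -0.987, 0.158, 502.308], [-1.0, -0.008, -0.017, 30.803], [0.019, -0.158, -0.987, 1025.277], [0.0, 0.0, 0.0, 1.0]]
side 50.5772978123715 320.4188568742296 246.76631212878806 [[0.999, -0.026, 0.036, 610.393], [-0.044, -0.598, 0.8, -800.553], [0.001, -0.801, -0.599, 686.645], [0.0, 0.0, 0.0, 1.0]]
0.1 [[0.922, 0.388, -0.0], [0.388, -0.922, 0.001], [0.0, -0.001, -1.0]]
```

View pics/top1.png

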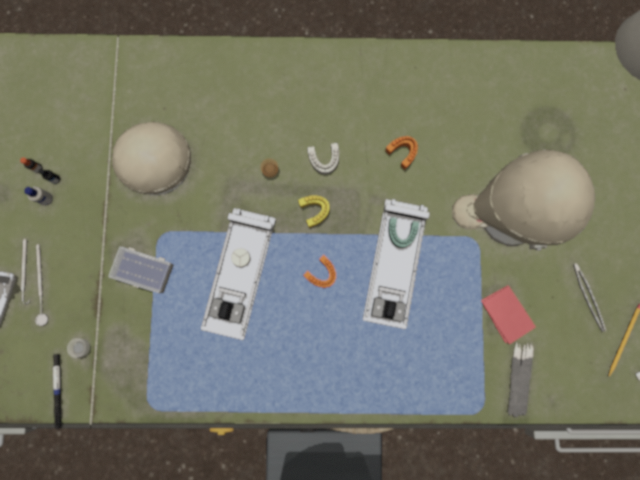

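View pics/side1.png

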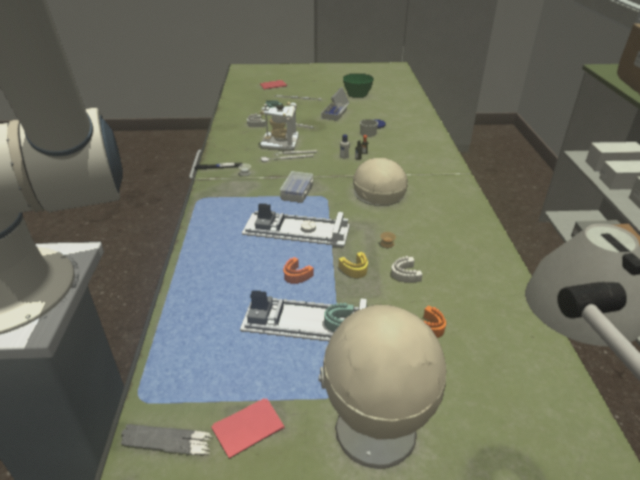

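Top view: the green horseshoe is at (403,233) on the right-hand slide, with its post at (389,310). The disc slide is the left one, with its post at (226,311). Look-alikes are orange at (321,273) and (405,150), yellow at (315,210) and white at (324,157). In the side view the cast slide is the near one, post at (260,300), and the tall phantom head beside it needs avoiding.

```bash
python3 - <<'E'
from h import *
t=load('top1');s=load('side1')
def dark(c,x0,x1,y0,y1,th=50):
    m=(c['frame'].max(2)<th).astype(np.uint8); k=np.zeros_like(m);k[y0:y1,x0:x1]=m[y0:y1,x0:x1]
    n,l,st,ce=cv2.connectedComponentsWithStats(k); i=1+np.argmax(st[1:,4]); print('dark',st[i],ce[i]); return ce[i],l==i
a,ma=dark(t,365,412,290,330);b,mb=dark(s,240,285,280,320)
oa,da=ray(t,*a);ob,db=ray(s,*b)
k=np.linalg.lstsq(np.c_[da,-db],ob-oa,rcond=None)[0];p,q=oa+da*k[0],ob+db*k[1];print('tri',p,q,np.linalg.norm(p-q))
ys,xs=np.nonzero(ma);print('depth pts top',np.round(np.median([dep(t,x,y) for x,y in zip(xs,ys)],0)))
D=np.array([dep(t,x,y) for x,y in zip(xs,ys)]);print(np.percentile(D[:,2],[5,25,50,75,95]))
# green cast
h=cv2.cvtColor(t['frame'],cv2.COLOR_RGB2HSV)
for nm,c,(x0,x1,y0,y1) in(('t',t,(380,430,210,260)),('s',s,(315,365,295,340))):
    h=cv2.cvtColor(c['frame'],cv2.COLOR_RGB2HSV);m=cv2.inRange(h,(65,60,30),(95,255,255));k=np.zeros_like(m);k[y0:y1,x0:x1]=m[y0:y1,x0:x1]
    ys,xs=np.nonzero(k);print(nm,len(xs),xs.min(),xs.max(),ys.min(),ys.max(),onz(c,xs.mean(),ys.mean(),30))
# base: bright region
h=cv2.cvtColor(t['frame'],cv2.COLOR_RGB2HSV);m=cv2.inRange(h,(0,0,130),(179,60,255));k=np.zeros_like(m);k[195:330,355:435]=m[195:330,355:435]
ys,xs=np.nonzero(k);r=cv2.minAreaRect(np.c_[xs,ys].astype(np.float32));bp=cv2.boxPoints(r);print(r,np.round([onz(t,*x,12) for x in bp]).tolist())
# depth heights of head
for x,y in((540,200),(500,195),(470,210),(490,180),(540,155)): print((x,y),np.round(dep(t,x,y)))
im=cv2.resize(t['frame'][190:335,350:450],None,fx=4,fy=4,interpolation=cv2.INTER_CUBIC)
im2=cv2.resize(s['frame'][275:350,230:375],None,fx=2.7,fy=4,interpolation=cv2.INTER_CUBIC)
o=np.zeros((580,800,3),np.uint8);o[:,:400]=im;o[:300,405:405+min(395,im2.shape[1])]=im2[:,:395]
cv2.imwrite('pics/crop1.png',o[:,:,::-1])
E
```

```text
dark [384 302  11  17 150] [388.98666667 309.71333333]Traceback (most recent call last):
  File "<stdin>", line 6, in <module>
  File "<stdin>", line 5, in dark
    return _wrapfunc(a, 'argmax', axis=axis, out=out, **kwds)
    return bound(*args, **kwds)
ValueError: attempt to get argmax of an empty sequence
```

```bash
cat > m.py <<'E'
from h import *
t=load('top1');s=load('side1')
def dark(c,x0,x1,y0,y1,th=50):
    m=(c['frame'].max(2)<th).astype(np.uint8); k=np.zeros_like(m);k[y0:y1,x0:x1]=m[y0:y1,x0:x1]
    n,l,st,ce=cv2.connectedComponentsWithStats(k); i=1+np.argmax(st[1:,4]); print('dark',st[i],ce[i]); return ce[i],l==i
print(s['frame'][300,245:285].max(1)); print(s['frame'][284:322,260].max(1)); print(t['frame'][300:322,389].max(1),t['frame'][310,375:405].max(1))
a,ma=dark(t,365,412,290,330,60);b,mb=dark(s,240,285,280,320,85)
oa,da=ray(t,*a);ob,db=ray(s,*b)
k=np.linalg.lstsq(np.c_[da,-db],ob-oa,rcond=None)[0];p,q=oa+da*k[0],ob+db*k[1];print('tri',p,q,np.linalg.norm(p-q))
ys,xs=np.nonzero(ma)
D=np.array([dep(t,x,y) for x,y in zip(xs,ys)]);print(np.median(D,0),np.percentile(D[:,2],[5,25,50,75,95]))
for nm,c,(x0,x1,y0,y1) in(('t',t,(380,430,210,260)),('s',s,(315,365,295,340))):
    h=cv2.cvtColor(c['frame'],cv2.COLOR_RGB2HSV);m=cv2.inRange(h,(65,60,30),(95,255,255));k=np.zeros_like(m);k[y0:y1,x0:x1]=m[y0:y1,x0:x1]
    ys,xs=np.nonzero(k);print(nm,len(xs),xs.min(),xs.max(),ys.min(),ys.max(),onz(c,xs.mean(),ys.mean(),30))
h=cv2.cvtColor(t['frame'],cv2.COLOR_RGB2HSV);m=cv2.inRange(h,(0,0,130),(179,60,255));k=np.zeros_like(m);k[195:330,355:435]=m[195:330,355:435]
# guide strip edges: left and right extreme per row, rows 225..295, ground lines
L=[];R=[]
for v in range(225,318):
    x=np.nonzero(k[v])[0]
    if len(x): L.append(onz(t,x.min()-.5,v,21)[:2]);R.append(onz(t,x.max()+.5,v,21)[:2])
for E in(L,R):
    vx,vy,x0,y0=cv2.fitLine(np.array(E,np.float32),cv2.DIST_HUBER,0,.01,.01).ravel();g=np.sign(vx);print('edge dir',np.degrees(np.arctan2(vy*g,vx*g)),x0,y0)
ys,xs=np.nonzero(k);r=cv2.minAreaRect(np.c_[xs,ys].astype(np.float32));print(np.round([onz(t,*x,12) for x in cv2.boxPoints(r)]).tolist())
for x,y in((540,200),(500,195),(470,210),(490,180),(540,155)): print((x,y),np.round(dep(t,x,y)))
o=np.zeros((580,800,3),np.uint8);o[:,:400]=cv2.resize(t['frame'][190:335,350:450],(400,580),interpolation=2);o[:205,405:]=cv2.resize(s['frame'][275:350,230:375],(395,205),interpolation=2)
cv2.imwrite('pics/crop1.png',o[:,:,::-1])
E
python3 m.py
```

```text
[187 190 187 185 179 159 115  78  69  70  69  67  68  69  68  69  69  69
  68  68  69  74  90 113 122 118 107 116 138 148 149 150 152 163 181 190
 177 148 138 161]
[184 183 185 187 186 175 149 111  83  73  74  73  71  70  68  69  69  68
  68  68  70  69  68  71  73  89 113 128 132 132 132 131 127 116  98  85
  80  79]
[123  68  38  36  36  41  39  43  45  45  45  48  49  48  44  37  26  29
  58  98 135 165] [144 145 148 148 147 145 136 114  80  47  32  29  32  42  45  46  43  40
  38  52  87 120 142 162 172 169 155 141 133 128]
dark [383 301  13  18 169] [388.95266272 309.50887574]
dark [251 292  18  18 257] [259.19455253 300.63035019]
tri [ 526.89647351 -105.22926418   45.48933036] [ 528.90841038 -104.9790513    45.50508182] 2.0274971165146387
[ 526.09730724 -102.38274126   65.99533222] [38.07175032 62.32874222 65.99533222 67.72426082 69.69278639]Traceback (most recent call last):
  File "m.py", line 14, in <module>
    ys,xs=np.nonzero(k);print(nm,len(xs),xs.min(),xs.max(),ys.min(),ys.max(),onz(c,xs.mean(),ys.mean(),30))
                                         ~~~~~~^^
    return umr_minimum(a, axis, None, out, keepdims, initial, where)
ValueError: zero-size array to reduction operation minimum which has no identity
```

```bash
sed -i 's/(65,60,30),(95,255,255)/(60,35,30),(100,255,255)/; s/^    ys,xs=np.nonzero(k);print(nm,len(xs),xs.min/    ys,xs=np.nonzero(k);len(xs) and print(nm,len(xs),xs.min/' m.py
cat >> m.py <<'E'
print('post top',onz(t,*a,68),'side flank',onz(s,*b,55))
E
python3 m.py | tail -12
```

```text
[ 526.09730724 -102.38274126   65.99533222] [38.07175032 62.32874222 65.99533222 67.72426082 69.69278639]
t 299 390 417 219 246 [ 669.59750421 -133.57656475   30.        ]
s 319 325 352 303 325 [ 669.8456402  -126.14774844   30.        ]
edge dir -8.635945 587.4297 -63.19505
edge dir -0.72803175 628.2129 -178.87419
[[491.0, -45.0, 12.0], [750.0, -46.0, 12.0], [752.0, -202.0, 12.0], [492.0, -195.0, 12.0]]
(540, 200) [ 694. -320.  222.]
(500, 195) [ 713. -275.  172.]
(470, 210) [ 707. -250.   84.]
(490, 180) [ 774. -303.   46.]
(540, 155) [ 772. -332.  205.]
post top [ 526.33155519 -102.10390869   68.        ] side flank [ 530.11515621 -115.28010056   55.        ]
```

View pics/crop1.png

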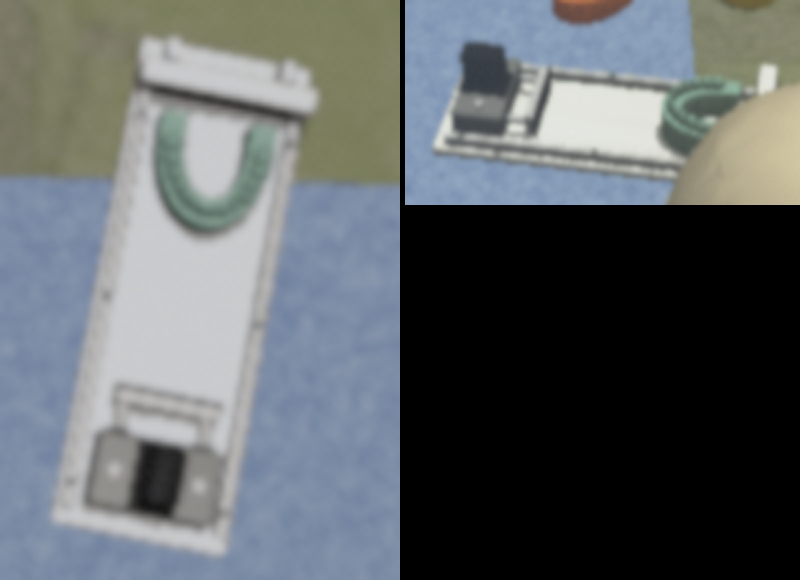

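The crop confirms it: the green horseshoe (crop 215,170) is on the slide with the post at crop (160,478), and its rounded front faces the pad. Next I work out the jig axis and the moves.

```bash
cat > jig.py <<'E'
from h import *
t=load('top1'); P=lambda u,v,z: onz(t,350+u/4-.4,190+v/4-.4,z)[:2]
l0,l1,r0,r1=P(57,515,16),P(132,110,16),P(224,548,16),P(297,125,16)
for a,b in((l0,l1),(r0,r1)): d=b-a;print('yaw',np.degrees(np.arctan2(d[1],d[0])))
fl,fr=P(145,80,42),P(308,107,42);d=fl-fr;print('fence yaw',np.degrees(np.arctan2(-d[0],d[1])),'fence mid',(fl+fr)/2)
nl,nr=P(55,520,12),P(225,552,12);d=nl-nr;print('near yaw',np.degrees(np.arctan2(-d[0],d[1])),'near mid',(nl+nr)/2,np.linalg.norm(d))
m=(nl+nr)/2;f=(fl+fr)/2;d=f-m;print('axis yaw',np.degrees(np.arctan2(d[1],d[0])),np.linalg.norm(d))
E
python3 jig.py
```

```text
yaw -10.956488754902864
yaw -10.978003689459799
fence yaw -9.076032607357293 fence mid [ 708.85264835 -141.06082479]
near yaw -10.228725253693217 near mid [ 501.27361829 -101.24797819] 81.66080216698613
axis yaw -10.857257181170965 211.36252381288975
```

```bash
python3 -m creep '[[[45,-33,5],0,0.6],[[90,-66,10],0,0.6],[[135,-99,15],0,0.6],[[180,-132,20],0,0.6],[[222,-163,25],0,0.6]]' 40 && python3 -m creep '[[[45,-33,5],0.12,0.6],[[90,-66,10],0.24,0.6],[[135,-99,15],0.36,0.6],[[180,-132,20],0.48,0.6],[[222,-163,25],0.588,0.6]]'; python3 -m creep '[[[0,0,0],0,0.6]]'; python3 - <<'E'
from h import *
c=shot('wrist','w1');s=sense();print(s['clock'],s['tool_pos'],np.degrees(np.arctan2(s['tool_rot'][1][0],s['tool_rot'][0][0])),s['qpos'],c['fovy'],c['cx'],c['cy'],c['pose'])
E
```

```text
clock: 0.72
tool_pos: [384.6, -337.8, 178.9]
tool_rot: [[0.922, 0.388, -0.0], [0.388, -0.922, 0.0], [-0.0, -0.0, -1.0]]
force: [1.1, -0.1, -0.1]
gripper_width: 0.602
gripper_force: 0.0
clock: 1.35
tool_pos: [526.0, -101.3, 153.9]
tool_rot: [[0.981, -0.191, -0.0], [-0.191, -0.981, 0.0], [-0.0, -0.0, -1.0]]
force: [0.8, -0.9, -0.7]
gripper_width: 0.6
gripper_force: 0.0
clock: 1.48
tool_pos: [526.3, -100.2, 153.6]
tool_rot: [[0.983, -0.186, -0.0], [-0.186, -0.983, 0.001], [-0.001, -0.001, -1.0]]
force: [-0.4, -1.9, -0.7]
gripper_width: 0.602
gripper_force: 0.0
1.525 [ 525.47528921 -101.72167323  153.72636912] -10.671171935040261 [-1.73475214e+01  2.44748199e+01  9.33405084e+01 -2.77551322e-03
  6.22347688e+01  8.33249460e+01] 65.70646984690485 324.6157097646591 241.2436256663548 [[-1.86811736e-01 -9.29465133e-01 -3.18113096e-01  6.09509479e+02]
 [-9.82395728e-01  1.76714163e-01  6.05866220e-02 -1.16390495e+02]
 [-9.80631173e-05  3.23831238e-01 -9.46114855e-01  3.23303855e+02]
 [ 0.00000000e+00  0.00000000e+00  0.00000000e+00  1.00000000e+00]]
```

View pics/w1.png

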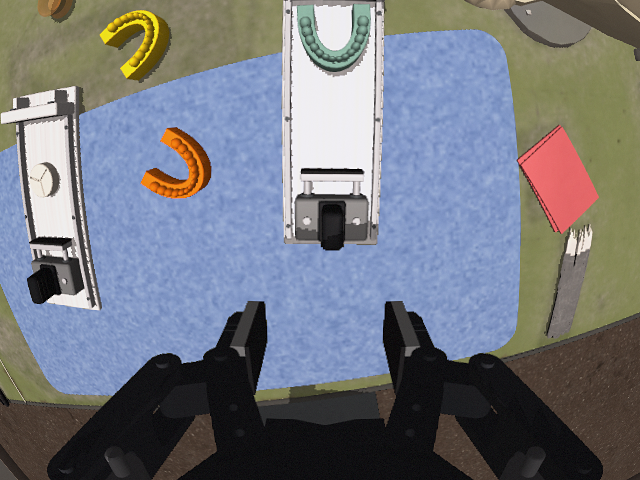

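The wrist view shows the post at about (332,226), the pad bar at (332,175) and the cast at (334,40). The fingers straddle the post's line.

```bash
python3 - <<'E'
from h import *
c=load('w1')
m=(c['frame'].max(2)<45).astype(np.uint8);k=m*0;k[190:256,312:352]=m[190:256,312:352]
for v in range(200,252,4):
    x=np.nonzero(k[v])[0]
    if len(x): print(v,x.min(),x.max(),np.round(onz(c,(x.min()+x.max())/2,v,68,True),1),np.round(onz(c,(x.min()+x.max())/2,v,45,True),1),c['frame'][v,332])
# slide edges
def yaw(a,b): d=b-a; return np.degrees(np.arctan2(d[1],d[0]))
for v in (80,240):
    r=c['frame'][v].astype(int);w=(r.max(1)-r.min(1)<40)&(r.max(1)>90);x=np.nonzero(w[270:400])[0]+270;print(v,x.min(),x.max(),onz(c,x.min(),v,14,True),onz(c,x.max(),v,14,True))
# depth-free triangulation of post top far-end using top view
t=load('top1');o1,d1=ray(t,388.95,309.5)
for v in (225,230,235,240):
    o2,d2=ray(c,332,v,True);k2=np.linalg.lstsq(np.c_[d1,-d2],o2-o1,rcond=None)[0];print(v,o1+d1*k2[0],o2+d2*k2[1])
E
```

```text
204 319 345 [ 549.9 -110.3   68. ] [ 544.6 -109.8   45. ] [19 17 20]
208 319 344 [ 547.1 -109.5   68. ] [ 541.5 -108.8   45. ] [ 9 13 12]
212 319 344 [ 544.3 -108.9   68. ] [ 538.4 -108.3   45. ] [14 15 15]
216 319 344 [ 541.4 -108.4   68. ] [ 535.2 -107.7   45. ] [36 35 36]
220 319 344 [ 538.5 -107.9   68. ] [ 532.1 -107.1   45. ] [42 42 42]
224 319 344 [ 535.6 -107.3   68. ] [ 528.9 -106.5   45. ] [40 39 41]
228 319 344 [ 532.6 -106.8   68. ] [ 525.7 -105.9   45. ] [41 41 42]
232 318 344 [ 529.7 -105.9   68. ] [ 522.5 -104.9   45. ] [42 40 41]
236 318 344 [ 526.7 -105.3   68. ] [ 519.3 -104.3   45. ] [23 18 23]
240 319 343 [ 523.7 -104.8   68. ] [ 516.  -103.7   45. ] [27 23 23]
244 321 342 [ 520.6 -104.6   68. ] [ 512.6 -103.5   45. ] [21 21 22]
248 323 339 [ 517.7 -103.7   68. ] [ 509.4 -102.5   45. ] [15 12 14]
80 282 383 [648.30420181 -88.41917059  14.        ] [ 633.41000005 -169.46671997   14.        ]
240 284 377 [513.34335516 -61.60085241  14.        ] [ 498.0000026  -142.31878838   14.        ]
225 [ 527.04100623 -105.93446485   40.37617241] [ 526.69115473 -106.57538823   40.45636893]
230 [ 526.77873441 -104.48447274   50.82023754] [ 525.85896504 -106.21943919   51.03801271]
235 [ 526.53172687 -103.11887052   60.65645561] [ 525.10294658 -105.88995323   61.00529672]
240 [ 526.29879381 -101.83108027   69.93220627] [ 524.41421325 -105.58431671   70.4059577 ]
```

```bash
python3 -m creep '[[[3,2,25],0.005,0.6],[[3,2,55],0.005,0.6],[[3,2,85],0.005,0.6],[[3,2,102],0.005,0.6],[[3,2,108],0.005,0.6]]'; python3 - <<'E'
from h import *
c=shot('wrist','w2');c=shot('side','s2');cv2.imwrite('pics/s2c.png',cv2.resize(c['frame'][230:350,200:380],(720,480),interpolation=2)[:,:,::-1])
E
```

```text
clock: 2.15
tool_pos: [526.9, -106.4, 45.4]
tool_rot: [[0.981, -0.193, -0.002], [-0.193, -0.981, 0.0], [-0.002, -0.0, -1.0]]
force: [0.4, -1.1, 0.1]
gripper_width: 0.6
gripper_force: 0.0
```

View pics/w2.png

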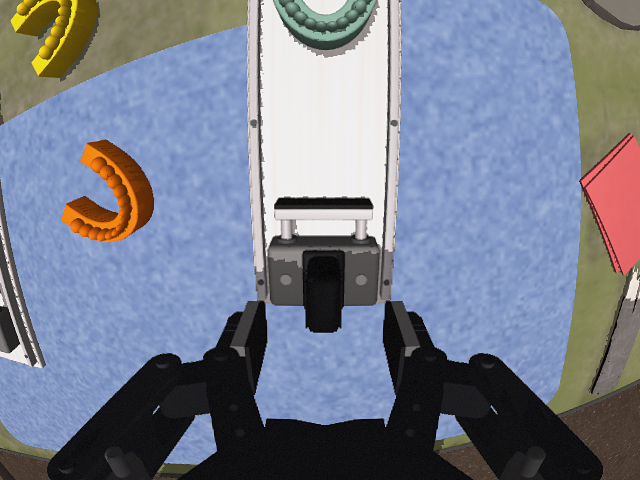

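The wrist view shows the post at column 323, midway between the pads (266 and 384). I check the along-track position from this view, then close.

```bash
python3 - <<'E'
from h import *
c=load('w2');R=np.array([.981,-.193]);o=np.array([526.9,-106.4])
for n,u,v,z in(('back top',323,331,68),('front bottom',323,250,42),('front top?',323,283,68),('front top?',323,265,68),('bar front top',323,199,38),('base near L',258,300,12),('cast front',327,48,20)):
    p=onz(c,u,v,z,True);print(n,np.round(p,1),'along tool x',round(float((p[:2]-o)@R),1))
print(c['frame'][245:335:3,323].max(1))
E
```

```text
back top [ 517.5 -104.1   68. ] along tool x -9.7
front bottom [ 547.6 -110.1   42. ] along tool x 21.0
front top? [ 541.9 -109.    68. ] along tool x 15.2
front top? [ 550.3 -110.7   68. ] along tool x 23.8
bar front top [ 572.1 -114.9   38. ] along tool x 45.9
base near L [511.9 -61.5  12. ] along tool x -23.4
cast front [ 646.6 -131.7   20. ] along tool x 122.3
[ 59 115  13  36  14   9   8  14  10  13  12  12  16  22  20  21  21  21
  22  23  22  22  21  18  22  24  22  18  19  67]
```

```bash
python3 -m creep '[[[0,0,0],0,0.1],[[0,0,0],0,0],[[0,0,0],0,0],[[0,0,0],0,0],[[0,0,0],0,0]]' 50
```

```text
clock: 2.88
tool_pos: [527.9, -105.6, 46.3]
tool_rot: [[0.981, -0.193, 0.0], [-0.193, -0.981, -0.0], [0.0, 0.0, -1.0]]
force: [-0.2, -0.1, -0.4]
gripper_width: 0.0
gripper_force: 0.0
```

The fingers closed to 0 with no force, so the post isn't between them. I look again.

```bash
python3 - <<'E'
from h import *
c=shot('wrist','w3');d=shot('side','s3')
o=np.zeros((480,800,3),np.uint8);o[:,:400]=cv2.resize(c['frame'][180:420,225:425],(400,480),interpolation=2);o[:,400:]=cv2.resize(d['frame'][190:350,220:353],(400,480),interpolation=2)
cv2.imwrite('pics/w3c.png',o[:,:,::-1]);print(sense()['gripper_width'])
E
```

```text
-0.00011961585214222599
```

View pics/w3c.png

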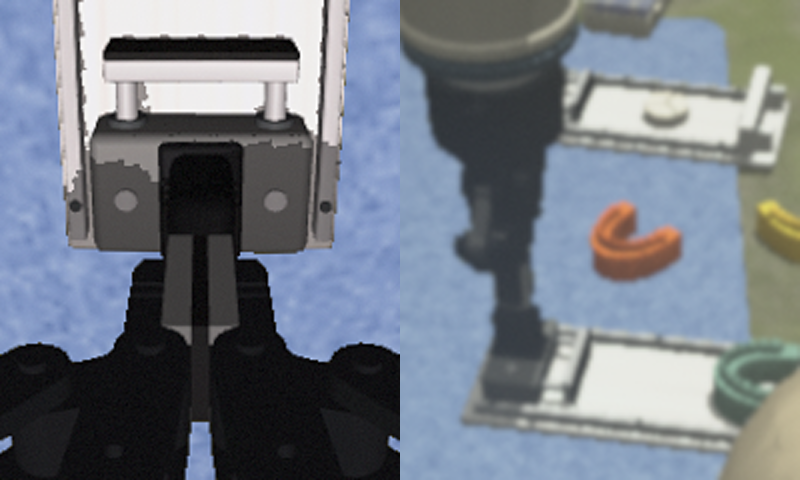

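The closed pads hide the top of the post (crop row 235 down), and in the side crop the fingertips end at about (515,310), right on the post's top. So the fingers seem to be above it. I check the heights with depth.

```bash
python3 - <<'E'
from h import *
c=load('w3');w2=load('w2');s=load('s3');s1=load('side1');w1=load('w1')
f=240/np.tan(np.radians(float(c['fovy']))/2)
def fd(c,u,v):
    o,d=ray(c,u,v,True); 
    z=float(c['depth'][v,u]); cz=c['pose'][:3,2]@d; return np.round(o+d*z/cz,1)
for n,im,pts in(('w3',c,[(315,300),(315,320),(315,340),(335,320),(324,300),(324,330),(324,360),(324,380),(324,270),(324,285),(285,280),(320,190)]),('w2',w2,[(323,255),(323,270),(323,285),(323,300),(323,315),(323,328),(285,280),(255,310),(395,310)]),('w1',w1,[(332,206),(332,214),(332,222),(332,230),(332,238),(332,246)])):
    for p in pts: print(n,p,fd(im,*p))
for u in(254,258,262):
  for v in range(270,312,4): print('s3',u,v,np.round(dep(s,u,v),1),'before',np.round(dep(s1,u,v),1))
E
```

```text
w3 (315, 300) [ 540.9 -104.5   79.8]
w3 (315, 320) [ 541.2 -104.9   96.6]
w3 (315, 340) [ 541.4 -105.3  110.3]
w3 (335, 320) [ 538.8 -112.1   95. ]
w3 (324, 300) [ 540.2 -108.2   80. ]
w3 (324, 330) [ 540.4 -108.2  103.3]
w3 (324, 360) [ 532.9 -106.7  111. ]
w3 (324, 380) [ 524.  -105.   111.4]
w3 (324, 270) [ 544.1 -108.9   57.7]
w3 (324, 285) [ 540.9 -108.3   67. ]
w3 (285, 280) [533.3 -85.5  36.3]
w3 (320, 190) [ 572.7 -112.2   12.1]
w2 (323, 255) [ 544.  -109.3   39.5]
w2 (323, 270) [ 543.5 -109.3   57.4]
w2 (323, 285) [ 540.8 -108.8   67.6]
w2 (323, 300) [ 533.6 -107.4   67.9]
w2 (323, 315) [ 525.9 -105.8   67.9]
w2 (323, 328) [ 518.8 -104.4   67.6]
w2 (285, 280) [533.  -86.6  36.8]
w2 (255, 310) [544.3 -82.   87.5]
w2 (395, 310) [ 533.7 -136.5   87.9]
w1 (332, 206) [ 543.8 -109.6   48.1]
w1 (332, 214) [ 542.3 -109.    66.4]
w1 (332, 222) [ 536.9 -107.9   67.8]
w1 (332, 230) [ 531.  -106.8   67.7]
w1 (332, 238) [ 524.8 -105.7   67.1]
w1 (332, 246) [ 518.8 -104.6   67.2]
s3 254 270 [ 531.1 -154.4  159.1] before [ 5.071e+02  4.080e+01 -3.000e-01]
s3 254 274 [ 530.6 -156.2  152.1] 
[... 1304 characters left out ...]
3]
s3 262 270 [ 539.6 -111.1  123.2] before [524.5  36.    3. ]
s3 262 274 [ 539.5 -116.   118.2] before [524.9  25.1   1.1]
s3 262 278 [ 538.4 -111.3  105.2] before [5.254e+02 1.290e+01 4.000e-01]
s3 262 282 [ 538.2 -115.    99.1] before [525.8   2.2  -1.4]
s3 262 286 [ 537.3 -112.8   87.8] before [527.  -16.1   3.6]
s3 262 290 [ 536.8 -113.7   79.1] before [527.3 -25.6   1.2]
s3 262 294 [ 535.9 -112.    68. ] before [ 535.8 -110.7   66.8]
s3 262 298 [ 535.4 -112.8   59. ] before [ 535.4 -113.    59.1]
s3 262 302 [ 535.  -115.7   51.8] before [ 534.8 -114.3   50.5]
s3 262 306 [ 534.  -113.1   39.5] before [ 534.3 -115.    41.2]
s3 262 310 [ 533.8 -116.9   32.9] before [ 533.8 -116.7   32.8]
```

Depth shows the shut pad tips at z≈77, while the reported TCP z is 46. The post top is at 68. The fingers really closed above the post, and xy looks right. I measure the tip edge precisely, since the tool frame seems about 30 mm off along z.

```bash
python3 - <<'E'
from h import *
c=load('w3')
def fd(c,u,v):
    o,d=ray(c,u,v,True); return np.round(o+d*float(c['depth'][v,u])/(c['pose'][:3,2]@d),1)
for v in range(290,302): print(v,fd(c,314,v),fd(c,335,v))
s=sense();print(s['tool_pos'],s['force'])
E
python3 -m creep '[[[0,0,0],0,0.5],[[0,0,0],0,0.5],[[0,0,0],0,0.5],[[0,0,0],0,0.5]]'
```

```text
290 [ 539.1 -103.4   66.6] [ 537.6 -112.6   67.1]
291 [ 538.6 -103.2   66.5] [ 537.2 -112.5   67.3]
292 [ 538.6 -103.3   67.5] [ 537.  -112.5   68. ]
293 [ 537.7 -103.1   66.7] [ 536.5 -112.4   67.9]
294 [ 537.6 -103.1   67.5] [ 535.6 -112.2   67.1]
295 [ 536.8 -102.9   66.9] [ 534.9 -112.1   66.7]
296 [ 535.9 -102.7   66.1] [ 534.7 -112.1   67.4]
297 [ 541.3 -104.1   77.7] [ 539.7 -112.7   78. ]
298 [ 541.3 -104.1   78.7] [ 539.7 -112.7   78.8]
299 [ 540.8 -104.    78.7] [ 539.2 -112.6   78.7]
300 [ 540.2 -103.9   78.4] [ 539.7 -112.7   80.6]
301 [ 540.6 -104.    79.9] [ 539.2 -112.6   80.5]
[ 527.80711862 -105.61478002   46.16416539] [-0.63358324 -1.27615702 -0.08586756]
clock: 3.48
tool_pos: [527.8, -105.6, 46.2]
tool_rot: [[0.981, -0.193, -0.0], [-0.193, -0.981, 0.0], [-0.0, -0.0, -1.0]]
force: [0.2, -0.8, 0.2]
gripper_width: 0.499
gripper_force: 0.0
```

```bash
python3 -m creep '[[[2,0,8],0,0.5],[[2,0,16],0,0.5],[[2,0,24],0,0.5],[[2,0,30],0,0.5],[[2,0,30],0,0.5]]' && python3 -m creep '[[[0,0,0],0,0.05],[[0,0,0],0,0.05],[[0,0,0],0,0.05],[[0,0,0],0,0.05]]' 50; python3 - <<'E'
from h import *
c=shot('wrist','w4')
def fd(c,u,v):
    o,d=ray(c,u,v,True); return np.round(o+d*float(c['depth'][v,u])/(c['pose'][:3,2]@d),1)
print(fd(c,324,180),fd(c,285,280),sense()['tool_pos'])
cv2.imwrite('pics/w4c.png',cv2.resize(c['frame'][180:420,225:425],(500,600),interpolation=2)[:,:,::-1])
E
```

```text
clock: 4.1
tool_pos: [529.4, -105.9, 15.6]
tool_rot: [[0.981, -0.193, -0.001], [-0.193, -0.981, 0.0], [-0.001, -0.0, -1.0]]
force: [-0.0, -0.2, 0.3]
gripper_width: 0.5
gripper_force: 0.0
clock: 4.6
tool_pos: [530.1, -106.2, 16.5]
tool_rot: [[0.981, -0.193, 0.001], [-0.193, -0.981, -0.0], [0.001, 0.0, -1.0]]
force: [-1.5, -1.4, 6.0]
gripper_width: 0.179
gripper_force: 49.5
[ 584.9 -117.1   12.2] [547.6 -91.8  34.5] [ 530.06216376 -106.20671634   16.55398371]
```

View pics/w4c.png

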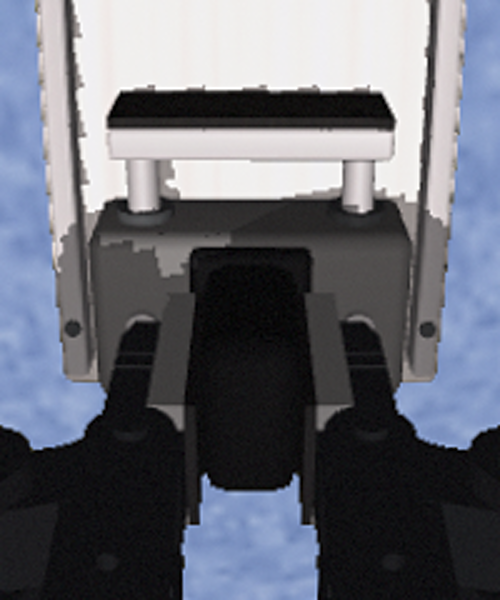

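The post (crop 250,370) is firmly between the pads: width 0.179 ≈ 15 mm, grip 49.5 N. Now I push gently.

```bash
python3 -m creep '[[[6,0,0],0,0.05],[[16,0,0],0,0.05],[[28,0,0],0,0.05],[[40,0,0],0,0.05],[[50,0,0],0,0.05]]'; python3 -m creep '[[[4,0,0],0,0.05],[[8,0,0],0,0.05],[[12,0,0],0,0.05],[[16,0,0],0,0.05],[[20,0,0],0,0.05]]';python3 -m creep '[[[2,0,0],0,0.05],[[4,0,0],0,0.05],[[6,0,0],0,0.05],[[8,0,0],0,0.05],[[8,0,0],0,0.05]]'; python3 - <<'E'
from h import *
c=shot('wrist','w5');print(sense()['force'])
E
```

```text
clock: 5.28
tool_pos: [579.4, -116.0, 16.6]
tool_rot: [[0.981, -0.193, 0.0], [-0.193, -0.981, -0.0], [0.001, 0.0, -1.0]]
force: [-2.5, -2.6, 6.2]
gripper_width: 0.176
gripper_force: 49.7
clock: 5.9
tool_pos: [598.6, -119.8, 16.5]
tool_rot: [[0.981, -0.193, 0.0], [-0.193, -0.981, -0.0], [0.0, 0.0, -1.0]]
force: [-1.7, -2.7, 6.6]
gripper_width: 0.174
gripper_force: 49.9
clock: 6.52
tool_pos: [606.6, -121.5, 16.5]
tool_rot: [[0.981, -0.193, 0.001], [-0.193, -0.981, -0.001], [0.001, 0.0, -1.0]]
force: [-1.0, -3.3, 6.1]
gripper_width: 0.175
gripper_force: 49.7
[-0.1960053  -2.66769016  5.08404058]
```

View pics/w5.png

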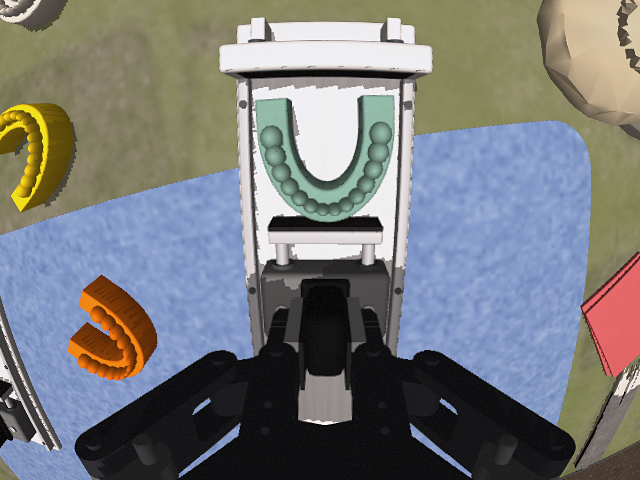

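The wrist view shows the pad (325,222) right at the cast's front teeth (328,220), and the heels (row 97) still short of the fence (row 75). I continue in small steps, watching force and the pad rods.

```bash
python3 -m creep '[[[1.5,0,0],0,0.05],[[3,0,0],0,0.05],[[4.5,0,0],0,0.05],[[6,0,0],0,0.05],[[6,0,0],0,0.05]]'|egrep 'pos|force:'; python3 -m creep '[[[1,0,0],0,0.05],[[2,0,0],0,0.05],[[3,0,0],0,0.05],[[4,0,0],0,0.05],[[4,0,0],0,0.05]]'|egrep 'pos|force:';python3 - <<'E'
from h import *
def fd(c,u,v):
    o,d=ray(c,u,v,True); return np.round(o+d*float(c['depth'][v,u])/(c['pose'][:3,2]@d),1)
c=shot('wrist','w6');w=load('w5')
def edges(c,n):
    # pad bar bottom edge->block along rod column 300..., rows brightness
    print(n,'rod col',c['frame'][212:275:1,283].max(1).tolist())
    for p in((272,100),(375,98)): print(fd(c,*p))
    for v in range(66,110,4): print(v,fd(c,272,v),c['frame'][v,272].tolist())
edges(w,'w5');edges(c,'w6');print(sense()['force'])
E
```

```text
tool_pos: [612.4, -122.6, 16.6]
force: [-0.8, -2.3, 5.3]
gripper_force: 49.8
tool_pos: [616.2, -123.4, 16.6]
force: [-1.0, -3.3, 6.3]
gripper_force: 49.8
w5 rod col [242, 240, 168, 180, 81, 24, 16, 15, 18, 16, 11, 20, 19, 17, 9, 39, 45, 41, 35, 118, 203, 225, 231, 229, 226, 226, 225, 221, 220, 221, 217, 176, 205, 207, 208, 208, 210, 209, 210, 209, 210, 213, 213, 212, 214, 214, 212, 212, 215, 215, 215, 219, 175, 74, 72, 89, 91, 83, 62, 48, 58, 69, 84]
[ 701.5 -119.4   37.7]
[ 694.5 -159.6   35.7]
66 [ 714.2 -122.7   42.6] [235, 228, 227]
70 [ 713.  -122.2   40.7] [75, 73, 72]
74 [ 712.8 -120.8   31.1] [14, 15, 13]
78 [ 713.7 -118.4   13.1] [137, 131, 130]
82 [ 712.  -117.8   11.3] [157, 150, 148]
86 [ 709.9 -117.7   13.2] [159, 150, 149]
90 [ 708.3 -117.1   11.4] [244, 243, 248]
94 [ 706.3 -116.8   12.5] [240, 239, 243]
98 [ 704.6 -116.3   11. ] [223, 220, 227]
102 [ 700.9 -119.    35.7] [147, 187, 170]
106 [ 699.2 -118.8   36.6] [149, 188, 171]
w6 rod col [241, 242, 243, 252, 124, 35, 14, 13, 17, 16, 13, 17, 16, 16, 10, 40, 44, 44, 34, 117, 203, 224, 230, 229, 227, 225, 224, 222, 221, 221, 217, 178, 205, 206, 207, 210, 209, 204, 203, 210, 211, 211, 213, 212, 212, 216, 213, 215, 214, 214, 216, 218, 177, 73, 72, 89, 90, 83, 63, 48, 56, 47, 82]
[ 713.2 -118.1   11.9]
[ 704.4 -163.2   24.1]
66 [ 724.  -124.5   41.5] [234, 226, 224]
70 [ 722.5 -124.1   41.1] [239, 238, 243]
74 [ 720.8 -123.9   41.8] [239, 238, 242]
78 [ 719.1 -123.7   42.7] [240, 239, 243]
82 [ 717.7 -123.3   42. ] [239, 238, 243]
86 [ 716.  -123.1   42.8] [239, 238, 243]
90 [ 714.7 -122.5   40.9] [239, 235, 234]
94 [ 713.3 -122.    39. ] [124, 118, 117]
98 [ 713.1 -119.6   22.9] [17, 15, 16]
102 [ 712.2 -117.9   12.2] [160, 153, 151]
106 [ 708.8 -120.6   35.7] [136, 173, 157]
[-2.05973797 -2.60438456  6.45876333]
```

```bash
cat > st.py <<'E'
from h import *
import sys
c=shot('wrist',sys.argv[1]);w=load('w5')
def fd(c,u,v):
    o,d=ray(c,u,v,True); return np.round(o+d*float(c['depth'][v,u])/(c['pose'][:3,2]@d),1)
def bar(c):  # row of dark->bright step (pad top front to bar rear), at column 283, subpixel, in tool x
    g=c['frame'][222:262,283].max(1).astype(float);i=np.nonzero((g[:-1]<120)&(g[1:]>=120))[0][0];r=222+i+(120-g[i])/(g[i+1]-g[i])
    o,d=ray(c,283,r,True);P=c['pose'];R=np.array([.981,-.193]);p=onz(c,283,r,34,True);return r,float((p[:2]-P[:2,3])@R)
print('bar',bar(w),bar(c),'pressed mm',bar(w)[1]-bar(c)[1])
h=cv2.cvtColor(c['frame'],cv2.COLOR_RGB2HSV);m=cv2.inRange(h,(60,50,30),(100,255,255))
for u in(272,375):
    v=np.nonzero(m[60:200,u])[0].min()+60;print('heel row',v,fd(c,u,v+2),'fence face',fd(c,u,v-10),fd(c,u,v-6))
s=sense();print(s['clock'],s['tool_pos'],s['force'])
E
python3 -m creep '[[[1,0,0],0,0.05],[[2,0,0],0,0.05],[[3,0,0],0,0.05],[[4,0,0],0,0.05],[[4,0,0],0,0.05]]'|egrep 'pos|^force:'; python3 st.py w7; python3 -m creep '[[[1,0,0],0,0.05],[[2,0,0],0,0.05],[[3,0,0],0,0.05],[[3,0,0],0,0.05],[[3,0,0],0,0.05]]'|egrep 'pos|^force:'; python3 st.py w8
```

```text
tool_pos: [619.7, -124.0, 16.6]
force: [-4.5, -3.3, 9.4]
bar (np.float64(231.0235294117647), -47.22471949832117) (np.float64(235.34545454545454), -49.34579741486492) pressed mm 2.121077916543747
heel row 110 [ 709.9 -120.7   35.7] fence face [ 714.3 -122.5   41.5] [ 702.8 -140.7  186.3]
heel row 105 [ 703.9 -161.3   36.8] fence face [ 708.5 -161.4   42.7] [ 707.  -161.2   41.6]
8.55 [ 619.69506192 -124.01254019   16.51501973] [-4.34095427 -3.42070444  9.09793644]
tool_pos: [622.5, -124.6, 16.5]
force: [-5.0, -3.7, 9.7]
bar (np.float64(231.0235294117647), -47.22471949832117) (np.float64(241.13978494623655), -52.03561484178565) pressed mm 4.81089534346448
heel row 117 [ 709.9 -120.8   36.4] fence face [ 714.3 -122.4   41.2] [ 712.8 -122.    40.4]
heel row 112 [ 703.9 -161.5   36. ] fence face [ 708.6 -161.4   42.5] [ 707.  -161.2   42.1]
9.225 [ 622.42861016 -124.55508188   16.5038104 ] [-5.00094271 -2.30141876  8.27424502]
```

The heels didn't move between the last two steps, so the cast is home. The pad is pressed 4.8 mm; about 2.2 mm to go.

```bash
python3 -m creep '[[[1,0,0],0,0.05],[[2.2,0,0],0,0.05],[[2.2,0,0],0,0.05],[[2.2,0,0],0,0.05],[[2.2,0,0],0,0.05]]'|egrep 'pos|^force:'; python3 st.py w9
```

```text
tool_pos: [624.5, -125.0, 16.5]
force: [-5.8, -1.5, 9.2]
bar (np.float64(231.0235294117647), -47.22471949832117) (np.float64(245.625), -54.13405272897592) pressed mm 6.909333230654745
heel row 122 [ 709.9 -120.7   36.1] fence face [ 714.4 -122.5   41.9] [ 713.  -121.9   39.5]
heel row 117 [ 703.9 -161.6   35.6] fence face [ 708.7 -161.4   42.9] [ 707.2 -161.5   40.6]
9.9 [ 624.520577   -124.9653763    16.53758766] [-5.95062071 -2.86137069 10.78451507]
```

Pressed 6.9 mm with the cast home. Now back off 27 mm.

```bash
python3 -m creep '[[[-4,0,0],0,0.05],[[-9,0,0],0,0.05],[[-15,0,0],0,0.05],[[-21,0,0],0,0.05],[[-25,0,0],0,0.05]]'|egrep 'pos|^force:';python3 -m creep '[[[-2,0,0],0,0.05],[[-2,0,0],0,0.05],[[-2,0,0],0,0.05]]'|egrep 'pos|^force:'; python3 st.py w10; python3 - <<'E'
from h import *
c=load('w10');cv2.imwrite('pics/w10c.png',cv2.resize(c['frame'][40:400,190:460],(450,600),interpolation=2)[:,:,::-1])
E
```

```text
tool_pos: [600.7, -120.3, 16.6]
force: [0.3, -4.2, 5.4]
tool_pos: [598.6, -119.8, 16.5]
force: [-2.2, -3.9, 7.4]
bar (np.float64(231.0235294117647), -47.22471949832117) (np.float64(231.0581395348837), -47.30835580461561) pressed mm 0.08363630629443719
heel row 60 [ 708.9 -120.7   36.3] fence face [ 713.  -122.1   40.1] [ 712.8 -121.    33. ]
heel row 60 [ 701.  -160.7   35.9] fence face [ 705.2 -160.9   40.5] [ 704.4 -161.5   35.1]
10.95 [ 598.58973508 -119.81816128   16.52722597] [-1.81892943 -2.99278298  8.07700172]
```

View pics/w10c.png

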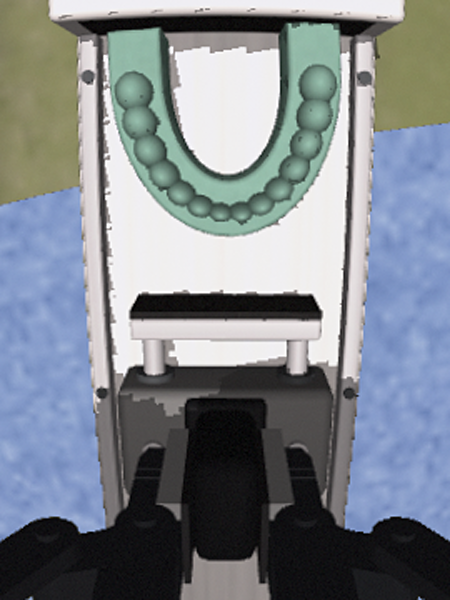

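The cast is home against the fence, the pad is free, and the gap is 26.4 − 6.9 ≈ 19.5 mm. Release and lift straight up.

```bash
python3 -m creep '[[[0,0,0],0,0.3],[[0,0,0],0,0.5],[[0,0,0],0,0.5],[[0,0,0],0,0.5]]'|egrep 'pos|force|width'; python3 -m creep '[[[0,0,-6],0,0.5],[[0,0,-20],0,0.5],[[0,0,-45],0,0.5],[[0,0,-80],0,0.5],[[0,0,-115],0,0.5]]'|egrep 'pos|force'; python3 -m creep '[[[0,0,-20],0,0.5],[[0,0,-20],0,0.5],[[0,0,-20],0,0.5]]'|egrep 'pos|force'; python3 - <<'E'
from h import *
c=shot('wrist','w11');t=shot('top','t11')
o=np.zeros((480,800,3),np.uint8);o[:,:480]=c['frame'][:,80:560];o[:,480:]=cv2.resize(t['frame'][190:340,350:450],(320,480),interpolation=2)
cv2.imwrite('pics/w11c.png',o[:,:,::-1])
E
```

```text
tool_pos: [598.6, -119.5, 16.1]
force: [0.8, 1.2, 0.1]
gripper_width: 0.499
gripper_force: 0.0
tool_pos: [598.7, -119.6, 133.3]
force: [0.7, -0.2, -1.1]
gripper_force: 0.0
tool_pos: [598.3, -119.5, 150.9]
force: [-0.8, -0.2, -0.7]
gripper_force: 0.0
```

View pics/w11c.png

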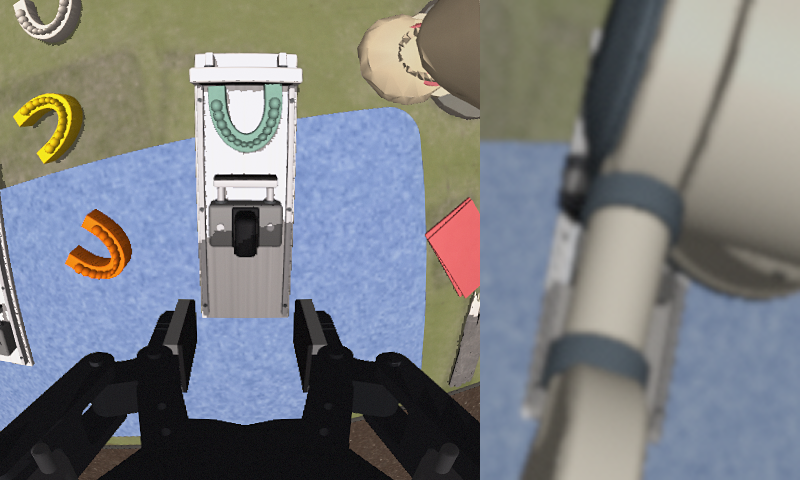

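The cast (245,120) sits home against the fence, the pad (245,178) stands back with a gap, and the gripper is clear of everything.

```bash
python3 -c "
from rig import ctrl; print(ctrl.close_job())"
```

```text
the job is handed in; nothing more can be done
None
```

The horseshoe cast is home against the fence: the pad was pressed in about 6.9 mm, then the carriage was backed off to a gap of about 19.5 mm and released, and the job was handed in (no verdict was returned) at roughly 12.5 s with the gripper clear; the first grasp closed above the post because the fingertips stood about 31 mm higher than the reported TCP, so I lowered the arm by eye and gripped again.

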